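# Unclamp the spun tube and hold it slanted over the light pad

### The job

Swing open the clamp lever over the orange-capped tube, draw the tube straight up out of its block, lean it over to about 45 degrees with the cap still the higher end, and hold it still with its pointed foot over the middle of the light pad, about 10 cm above the bench, so the pellet can be inspected. Finish while holding it there: do not put it down or let go. Leave the teal-capped tube clamped with its lever shut, and the bottles, the jar and the tip box where they stand.

Things in the scene. Friction and masses are not known exactly. Their poses are not given: they have to be found in the camera images.
- tube_orange: the sample: closed centrifuge tube with orange screw cap and white label, 117 mm long, about 60 g. Origin at the pointed foot, z axis up the tube to the cap. Body 28.5 mm in diameter, foot tapered over the lowest 15 mm; cap 34 mm in diameter, 97 to 117 mm from the origin. It stands upright in clamp_orange
- clamp_orange: fixed aluminium socket block, 76 (x) x 110 (y) x 65 mm, holding the orange-capped tube. Origin at bench height under the middle of its round socket (30.5 mm wide, floor 15 mm, mouth 65 mm above the bench; seated tube's cap top at 132 mm). A steel post, 16 mm thick, at y = -50 mm in this frame carries the lever
- lever_orange (a joint): dark steel bar over the orange cap, 13 mm wide, 136 to 144 mm above the bench, turning level about the post. 0 = shut: points from the post along the block's +y, across the cap. Grows to 1.7 rad as it swings clockwise seen from above, towards the block's +x; clears the cap from 0.6. Turns lightly (under 1 N at the knob), stays where left
- lever_orange_knob (a point): middle of the upright black knob on that lever's free end, 110 mm from the hinge axis; knob 16 mm in diameter, 28 mm tall, from 144 to 172 mm above the bench; this point is at 158 mm
- lever_orange_hinge (a point): on the hinge axis of that lever, at the bar's underside, 136 mm above the bench; axes as the block's
- clamp_teal: a second, identical socket block with the teal-capped tube; to be left alone
- lever_teal (a joint): the lever of that second block, same build and meaning; stays shut (near 0)
- tube_teal: identical tube with teal cap, seated in clamp_teal; same axes; to be left alone
- light_pad: flat light pad with a bright white top, fixed, 120 (x) x 100 (y) x 10 mm (the lit face is 100 x 80 mm); origin under its centre at bench height
- bottle_a: small white bottle with white cap, 34 mm wide, 62 mm tall, on the far side of the bench; origin under its centre; bystander
- bottle_b: small white bottle with blue cap, same size; bystander
- jar: amber jar, 60 mm wide, 80 mm tall; origin under its centre; bystander
- tip_box: white pipette tip box with yellow top, 85 x 120 x 60 mm; origin under its centre; bystander
Not all that is in view belongs to the job. Of the things that look like the light_pad, take the one that is nearest to the robot's base at the start.

How it is judged (in metres and radians):
On the way, in this order (a step that is already met when the one before it is completed fails the run):
1. the lever over the orange cap is swung clear of the cap while the tube is still seated (value of joint lever_orange above 0.6 rad and z of tube_orange in the frame of clamp_orange below 0.03 m), for 0.1 s.
2. the orange-capped tube is out of its socket, held by the fingers (z of tube_orange in the frame of clamp_orange above 0.068 m and contact force between tube_orange and the fingers above 1 N), for 0.1 s.
At the end, for the whole second after the job is handed in: Orange-capped tube held still in the fingers, leaning 30-60 deg, cap higher, foot within 40 mm of the pad's centre in plan and 50-160 mm above the bench, touching nothing else; its lever above 0.6 rad; teal tube within 15 mm, its lever below 0.25 rad; bottles, jar, tip box within 30 mm of start (angle between tube_orange's own z axis and vertical between 0.524 and 1.047 rad and height (world z) of tube_orange between 0.05 and 0.16 m and horizontal distance between tube_orange and light_pad below 0.04 m and contact force between tube_orange and the fingers above 1 N and linear speed of tube_orange below 0.02 m/s and angular speed of tube_orange below 0.2 rad/s and contact force between tube_orange and clamp_orange below 0.1 N and contact force between tube_orange and clamp_teal below 0.1 N and contact force between tube_orange and light_pad below 0.1 N and contact force between tube_orange and tube_teal below 0.1 N and contact force between tube_orange and bottle_a below 0.1 N and contact force between tube_orange and bottle_b below 0.1 N and contact force between tube_orange and jar below 0.1 N and contact force between tube_orange and tip_box below 0.1 N and value of joint lever_orange above 0.6 rad and value of joint lever_teal below 0.25 rad and distance of tube_teal from where it was at the start of the episode below 0.015 m and distance of each of bottle_a, bottle_b, jar, tip_box from where it was at the start of the episode below 0.03 m); the arm keeps its last pose, push and grip.
It fails at once if the teal-capped tube is disturbed (moved 15 mm) (distance of tube_teal from where it was at the start of the episode above 0.015 m).
It fails at once if the teal tube's lever is opened (value of joint lever_teal above 0.25 rad).
It fails at once if a bottle, the jar or the tip box is pushed away (30 mm) (distance of any of bottle_a, bottle_b, jar, tip_box from where it was at the start of the episode above 0.03 m).
It also fails if it takes over 51 s, if anything falls off the work surface, if the arm or the gripper's body presses on something with over 40 N, if the wrist force passes 120 N, or if a joint passes its speed limit or range.

### The arm

A 6-joint arm with a two-finger parallel gripper is mounted at the origin on the work surface. World frame = base frame: x ahead of the robot, y to its left, z up, the work surface at z = 0. Lengths are in mm, angles in degrees, forces in N, time in s.
With the tool pointing down it reaches from about 350 to 850 mm from the base axis. Payload 8.1 kg.
Tool frame: the origin (TCP) lies midway between the tips of the shut fingers; the grasp point (between the pads) lies 19 mm behind it; z points along the fingers, y is the line along which they close (so a half turn about z gives the same grasp; the last joint's range is limited). The gripper opens to 85 mm and grips with 20 to 120 N. Pads are 22 mm wide; open, the fingers measure 114 mm over their backs; the gripper's body (76 mm by 85 mm) begins 54 mm behind the grasp point. The pads swing forward as they close: fully open they stand 13 mm farther back than shut.
Start: joints at [63.06, 7.471, 85.268, -0, 87.261, -4.893], TCP at [225.204, 556.137, 231.292] pointing down, gripper open.
Joint ranges: [-169.43, 169.43], [-51.17, 129.36], [1.28, 143.12], [-76.62, 256.62], [0, 156.53], [-152.29, 152.29]. Speed limits (degrees/s): [136.94, 136.94, 159.86, 180, 180, 180].

### API

Orientations are given as [roll, pitch, yaw] about the fixed x, y, z axes, in that order (R = Rz(yaw) Ry(pitch) Rx(roll)).
In Python, from bench import r gives the robot as it stands.
- The arm moves only by the tool apply_moves, never from a script. Its argument "steps" is a list of rows, each a list of 7 numbers: the opening, from -1 (shut) to 1 (fully open), then the shift along the tool's x, y, z in mm, then the turn, a rotation vector about the tool's x, y, z in units of 5 degrees (1.0 is 5 degrees). A call has exactly 8 rows; each row shifts and turns the commanded pose from where the row before left it, along the tool's axes as they then stand; what a row does not reach is not made up. A row lasts 1/10 s, in which the tool goes at most 50 mm and 8.59 degrees, less where a joint would pass 70% of its speed; a pose out of reach is approached as far as the arm can. A call is refused whole if a number of a shift passes 50 or a number of a turn 1, either way. A call with a gripper value outside its range is refused whole. The fingers move at their own pace and stop on an object; "squeeze" is the grip in N (left out, the last holds). Time passes only in rows, so rows that do not move let the fingers close, or fill a call up. It gives the time, the measured TCP pose, the force, the opening and the grip force at its end, in the units of the state.
- r.sense(): the state, without advancing time (a new reading comes with each control period).
- r.snapshot(name): name is "scene" or "top" or "wrist"; returns a dict with "color" (480x640x3 uint8, blue, green, red), "depth" (480x640 float32, mm along the optical axis (not along the pixel's ray), 0 where there is no reading), "mtx" (3x3 intrinsics, pixels), "T" (4x4, takes a point from camera to world coordinates); the wrist camera has in their place "hand_eye" (4x4, takes a point from camera to tool coordinates, whose origin is the TCP and whose axes are the flange's). Camera axes: x right, y down, z forward; pixel columns grow to the right and rows downward; lengths in mm; the calibration is good to about 2 mm. A picture is of the moment at which its call begins: read the wrist's pose just before it.
- r.hand_in(): hands the job in; it is judged then, once.
The state is a dict: "time": time; "joint_pos": joint angles; "qd": joint speeds; "joint_efforts": joint torques, N m; "tool_pos": TCP position; "tcp_rot": TCP orientation; "ft_force": force on the tool from outside, world axes, zero at the start; "wrist_torque": the same for the moment, N m; "finger_gap": finger opening in mm; "grip_force": force on a finger pad.
Only numpy, scipy, OpenCV 4.12 (cv2) and the standard library are available. Lean on these libraries where they do the work, as an engineer would, in place of code of your own. Each camera call takes 0.05 s, during which the arm holds its last target. There are 200 camera calls.

## Working session

There is one attempt and no reset: what is moved stays moved. The work goes in short steps, Python scripts to look and compute and a tool call to move; the robot and the scene stay as the last step left them, time stands still between calls to the robot, and variables do not carry over. Pictures are saved under pics/ and viewed, at most 10 in all, crops included, and the job is handed in when it is done.

Besides the shell and the picture viewer there is one more tool, called by a JSON object that holds its "name" and its "arguments", one argument or row to a line. apply_moves: Moves the arm, as the interface text tells. Its arguments: {"type":"object","properties":{"steps":{"type":"array"},"squeeze":{"type":"number"}},"required":["steps"]}

```bash
mkdir -p pics; ls; python3 - <<'E'
from bench import r
import cv2,numpy as np
s=r.sense();print(s)
for n in("scene","top"):
    d=r.snapshot(n);cv2.imwrite(f"pics/{n}1.png",d["color"]);np.savez(f"{n}1.npz",**d);print(d["mtx"],d["T"])
E
```

```text
pics
{'time': 0.0, 'joint_pos': array([ 6.30599162e+01,  7.51582524e+00,  8.53297848e+01,  1.21569887e-03,
        8.72632016e+01, -4.89217989e+00]), 'qd': array([ 0.11392338,  0.02412028,  0.02082803,  0.04504643, -0.00548674,
       -0.01894794]), 'joint_efforts': array([-1.27840744e-03, -5.69392884e+01, -5.00556529e+01, -4.00438466e-04,
        1.47504627e-02, -6.53979578e-05]), 'tool_pos': array([224.93620689, 555.63253344, 230.23213277]), 'tcp_rot': array([-1.79891688e+02, -1.04893282e-02,  1.57952027e+02]), 'ft_force': array([0.1474382 , 0.45355068, 0.26832265]), 'wrist_torque': array([ 0.01011358, -0.01963233, -0.0163563 ]), 'grip_force': 0.0, 'finger_gap': 85.46854526533579}
[[528.41428903   0.         325.44289577]
 [  0.         528.41428903 242.39843158]
 [  0.           0.           1.        ]] [[-3.80167804e-01  7.81618777e-01 -4.94514437e-01  1.13490902e+03]
 [ 9.24895657e-01  3.24937465e-01 -1.97442824e-01  2.98881394e+02]
 [ 6.36124893e-03 -5.32435660e-01 -8.46446574e-01  1.08311999e+03]
 [ 0.00000000e+00  0.00000000e+00  0.00000000e+00  1.00000000e+00]]
[[539.7296581    0.         322.96735669]
 [  0.         539.7296581  233.30665022]
 [  0.           0.           1.        ]] [[ 1.90268280e-02 -9.89261376e-01  1.44913459e-01  3.92355686e+02]
 [-9.99771544e-01 -2.02367777e-02 -6.87983969e-03  8.54531265e+01]
 [ 9.73854112e-03 -1.44749451e-01 -9.89420415e-01  1.46697572e+03]
 [ 0.00000000e+00  0.00000000e+00  0.00000000e+00  1.00000000e+00]]
```

View pics/scene1.png

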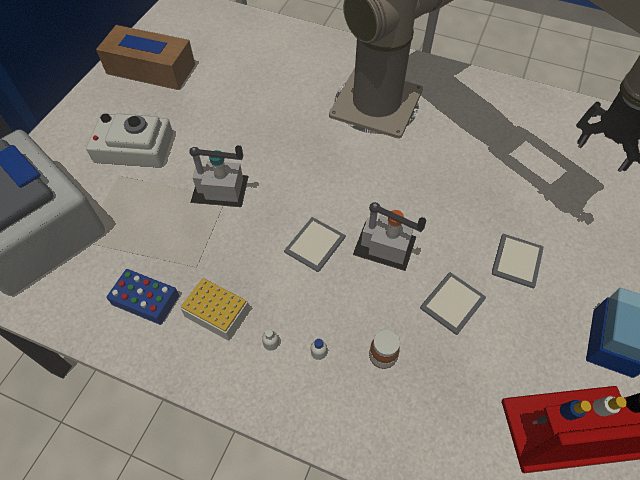

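View pics/top1.png

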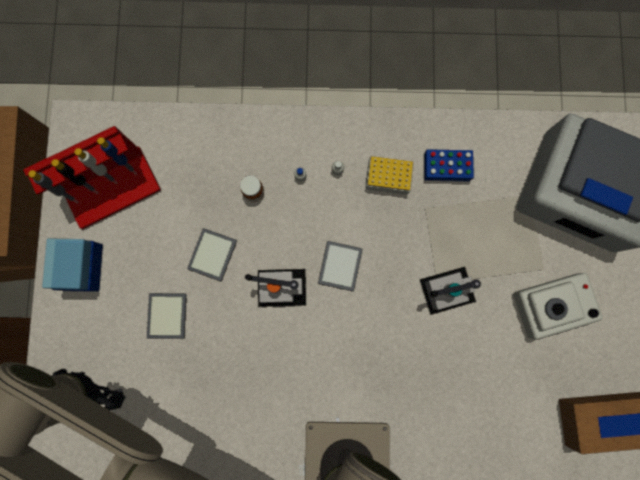

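The scene shows the orange block at scene (390,235)/top (280,288), and the teal one at top (450,290). There are three pads, and the one at top (340,265) looks nearest the base. Next I'll zoom in to tell knob from post.

```bash
python3 - <<'E'
import cv2,numpy as np
a=cv2.imread("pics/scene1.png")[190:280,340:440];b=cv2.imread("pics/top1.png")[250:320,235:335]
f=lambda i:cv2.resize(i,(400*1,int(400*i.shape[0]/i.shape[1])),interpolation=cv2.INTER_CUBIC)
A=f(a);B=f(b);B=cv2.copyMakeBorder(B,0,A.shape[0]-B.shape[0],0,0,0)
cv2.imwrite("pics/crop1.png",np.hstack([A,B]))
E
cat > h.py <<'E'
import numpy as np,cv2
def load(n): return dict(np.load(n+".npz"))
def ray(d,uv,z):
    "world point at height z seen at pixel uv"
    M=d["T"];v=M[:3,:3]@np.linalg.solve(d["mtx"],[uv[0],uv[1],1.]);o=M[:3,3]
    return o+v*(z-o[2])/v[2]
E
python3 - <<'E'
from h import *
d=load("top1");c=d["color"];hsv=cv2.cvtColor(c,cv2.COLOR_BGR2HSV)
# pads: bright convex quads inside dark frames
g=cv2.cvtColor(c,cv2.COLOR_BGR2GRAY)
m=((g<130)&(hsv[...,1]<60)).astype(np.uint8)
cs,h=cv2.findContours(m,cv2.RETR_CCOMP,cv2.CHAIN_APPROX_NONE)
for k,q in enumerate(cs):
    (p,s,a)=cv2.minAreaRect(q)
    if h[0][k][3]>=0 and 300<cv2.contourArea(q)<3000:
        box=[ray(d,x,10) for x in cv2.boxPoints((p,s,a))]
        w=np.mean(box,0);print("hole",p,s,w.round(1),np.hypot(*w[:2]).round(1))
for nm,lo,hi,z in(("orange",(5,150,80),(18,255,255),132),("teal",(80,80,50),(98,255,255),132)):
    m=cv2.inRange(hsv,lo,hi);n,l,st,ce=cv2.connectedComponentsWithStats(m)
    for i in range(1,n):
        if st[i,4]>15: print(nm,st[i],ce[i],ray(d,ce[i],z).round(1))
E
```

```text
hole (332.9000244140625, 433.29998779296875) (22.80789566040039, 31.752168655395508) [83.3 39.6 10. ] 92.2
hole (165.5, 315.5) (33.0, 39.0) [376.4 490.1  10. ] 618.0
hole (340.0902404785156, 265.4122009277344) (31.778581619262695, 38.90257263183594) [519.2  27.3  10. ] 519.9
hole (211.3378143310547, 253.94024658203125) (31.409801483154297, 39.06470489501953) [543.4 376.4  10. ] 661.0
hole (164.0769500732422, 442.61541748046875) (54.57528305053711, 27.783777236938477) [ 53.  474.1  10. ] 477.1
hole (606.77587890625, 196.18966674804688) (54.09825134277344, 23.10993194580078) [ 725.9 -708.8   10. ] 1014.5
orange [   0  107   17  149 1469] [  5.85772634 169.56977536] [734.4 881.1 132. ]
orange [ 96 136   9   9  26] [ 98.96153846 139.42307692] [818.5 652.9 132. ]
orange [ 73 147   9  10  29] [ 76.27586207 150.72413793] [787.4 708.  132. ]
orange [ 51 158   9  10  24] [ 53.95833333 161.5       ] [758. 762. 132.]
orange [ 27 169  10  11  28] [ 30.67857143 172.89285714] [727.1 817.8 132. ]
orange [267 284  14   9  92] [273.10869565 287.7173913 ] [450.  196.3 132. ]
orange [ 574  399   66   54 1662] [602.35679904 424.85619735] [ 139.3 -599.7  132. ]
teal [  51  240   34   49 1060] [ 66.72641509 263.77358491] [499. 707. 132.]
teal [449 283  10   5  32] [453.4375 284.875 ] [ 465.7 -248.6  132. ]
teal [450 290  12   7  51] [455.80392157 293.11764706] [ 445.6 -254.2  132. ]
```

View pics/crop1.png

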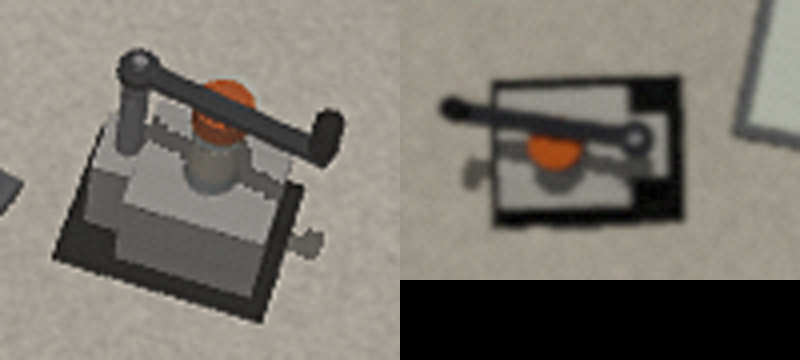

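```bash
python3 - <<'E'
from h import *
t=load("top1");s=load("scene1")
S=lambda x,y:(340+x/4,190+y/4);P=lambda x,y:(235+(x-400)/4,250+y/4)
print("hinge top",ray(t,P(637,138),150),"scene",ray(s,S(140,66),150))
print("knob top",ray(t,P(453,107),170),"scene",ray(s,S(329,120),172), "mid",ray(s,S(327,138),158))
print("plate edge R",ray(t,P(684,77),2),ray(t,P(682,218),2),"L",ray(t,P(493,82),2),ray(t,P(493,225),2))
print("scene plate", *[ray(s,S(*q),2).round(1) for q in((54,258),(263,321),(300,185))])
# orange cap blob in the scene: visible top edge, lower
hsv=cv2.cvtColor(s["color"],cv2.COLOR_BGR2HSV);m=cv2.inRange(hsv,(5,150,80),(18,255,255))[200:240,370:430]
ys,xs=np.nonzero(m);xs+=370;ys+=200
print(xs.min(),xs.max(),ys.min(),ys.max())
print("cap mid x",ray(s,(xs.min()/2+xs.max()/2,ys.min()+4),132))
for n,d,box in(("top",t,(240,265,312,315)),("scene",s,(360,190,435,260))):
    x0,y0,x1,y1=box;v,u=np.mgrid[y0:y1,x0:x1];z=d["depth"][y0:y1,x0:x1]
    pc=np.stack([(u-d["mtx"][0,2])/d["mtx"][0,0]*z,(v-d["mtx"][1,2])/d["mtx"][1,1]*z,z],-1)
    w=pc.reshape(-1,3)@d["T"][:3,:3].T+d["T"][:3,3];c=d["color"][y0:y1,x0:x1].reshape(-1,3)
    hs=cv2.cvtColor(c[None],cv2.COLOR_BGR2HSV)[0];o=(hs[:,0]<18)&(hs[:,1]>150)
    k=(w[:,2]>150)&(w[:,2]<180);l=(w[:,2]>137)&(w[:,2]<150)&~o;b=(w[:,2]>57)&(w[:,2]<68)
    for nm,q in(("cap",o&(w[:,2]>126)&(w[:,2]<136)),("knob",k),("bar",l),("blocktop",b)):
        if q.sum():
            r=cv2.minAreaRect(w[q][:,:2].astype(np.float32))
            print(n,nm,q.sum(),w[q].mean(0).round(1),[np.round(x,1) for x in r])
E
```

```text
hinge top [458.05524049 143.70720877 150.        ] scene [462.71682446 145.86166006 150.        ]
knob top [473.418839   253.51641366 170.        ] scene [473.43094647 252.61998034 172.        ] mid [474.79913991 254.28279675 158.        ]
plate edge R [507.33445819 119.46516447   2.        ] [412.40791456 118.5718155    2.        ] L [501.37778793 248.86006284   2.        ] [405.31425479 245.36515016   2.        ]
scene plate [509.1 121.4   2. ] [502.4 249.7   2. ] [403.1 241.6   2. ]
388 403 210 225
cap mid x [451.62590301 191.44723627 132.        ]
top cap 73 [450.6 196.9 132. ] [array([449.3, 197. ]), array([30.1, 18.9]), np.float64(81.6)]
top knob 56 [470.7 238.6 165.5] [array([468.1, 203.8]), array([120.8,  14.2]), np.float64(85.0)]
top bar 261 [463.9 188.5 144.3] [array([462.4, 194.2]), array([115.2,  22.2]), np.float64(85.2)]
top blocktop 617 [453.1 190.7  64.3] [array([456.6, 185.6]), array([ 75.1, 106.6]), np.float64(1.7)]
scene cap 59 [452.  193.9 131.3] [array([455.6, 191.6]), array([27.4, 33.6]), np.float64(70.7)]
scene knob 79 [475.3 248.3 164.6] [array([468.9, 200.9]), array([119.4,  16. ]), np.float64(84.7)]
scene bar 355 [466.2 189.8 143.1] [array([463.6, 195.6]), array([128.2,  23.4]), np.float64(85.5)]
scene blocktop 885 [464.7 186.3  64.2] [array([457.3, 180.6]), array([ 78.4, 109. ]), np.float64(2.3)]
```

Hinge is at about (459.5,144.5) and the knob at (473.5,253), so block yaw is about 2.3° and the lever angle about 0.17 rad. The tube axis is at about (457,195). The nearest pad is at (519,27), 520 mm from the base, against 618 and 661 for the others.

Plan: turn the tool to yaw 90 so the fingers close along world x, then push the knob towards +x with the fingers shut.

{"name": "apply_moves", "arguments": {
  "steps": [
    [-1,0,0,0,0,0,1],
    [-1,0,0,0,0,0,1],
    [-1,0,0,0,0,0,1],
    [-1,0,0,0,0,0,1],
    [-1,0,0,0,0,0,1],
    [-1,0,0,0,0,0,1],
    [-1,0,0,0,0,0,1],
    [-1,0,0,0,0,0,1]
  ],
  "squeeze": 40
}}

```text
time: 0.9
tool_pos: [225.1, 555.8, 230.7]
tcp_rot: [-179.9, 0.0, 117.7]
ft_force: [-0.3, -0.6, 0.2]
finger_gap: 0.5
grip_force: 0.0
```

{"name": "apply_moves", "arguments": {
  "steps": [
    [-1,0,0,0,0,0,1],
    [-1,0,0,0,0,0,1],
    [-1,0,0,0,0,0,1],
    [-1,0,0,0,0,0,1],
    [-1,0,0,0,0,0,1],
    [-1,0,0,0,0,0,0.6],
    [-1,0,0,0,0,0,0],
    [-1,0,0,0,0,0,0]
  ]
}}

```text
time: 1.7
tool_pos: [225.1, 555.9, 230.9]
tcp_rot: [-180.0, 0.0, 90.0]
ft_force: [0.2, -0.2, -0.8]
finger_gap: 0.2
grip_force: 0.0
```

{"name": "apply_moves", "arguments": {
  "steps": [
    [-1,-37,26,0,0,0,0],
    [-1,-37,26,0,0,0,0],
    [-1,-37,26,0,0,0,0],
    [-1,-37,26,0,0,0,0],
    [-1,-37,26,0,0,0,0],
    [-1,-37,26,0,0,0,0],
    [-1,-37,26,0,0,0,0],
    [-1,-37,25,0,0,0,0]
  ]
}}

```text
time: 2.5
tool_pos: [432.7, 258.3, 231.4]
tcp_rot: [180.0, -0.0, 90.0]
ft_force: [0.4, 0.1, -0.4]
finger_gap: -0.1
grip_force: 0.0
```

{"name": "apply_moves", "arguments": {
  "steps": [
    [-1,0,0,20,0,0,0],
    [-1,0,0,20,0,0,0],
    [-1,0,0,20,0,0,0],
    [-1,0,0,17,0,0,0],
    [-1,0,0,0,0,0,0],
    [-1,0,0,0,0,0,0],
    [-1,0,0,0,0,0,0],
    [-1,0,0,0,0,0,0]
  ]
}}

```text
time: 3.3
tool_pos: [432.7, 260.4, 155.6]
tcp_rot: [179.9, -0.1, 90.0]
ft_force: [-0.4, -0.3, 0.4]
finger_gap: 0.4
grip_force: 0.0
```

{"name": "apply_moves", "arguments": {
  "steps": [
    [-1,-2,19,0,0,0,0],
    [-1,-2,18,0,0,0,0],
    [-1,-4,23,0,0,0,0],
    [-1,-8,18,0,0,0,0],
    [-1,-10,17,0,0,0,0],
    [-1,-14,14,0,0,0,0],
    [-1,-15,12,0,0,0,0],
    [-1,0,0,0,0,0,0]
  ]
}}

```text
time: 4.1
tool_pos: [554.5, 203.4, 155.1]
tcp_rot: [179.9, 0.0, 89.9]
ft_force: [-0.1, 0.6, 0.3]
finger_gap: -0.0
grip_force: 0.0
```

{"name": "apply_moves", "arguments": {
  "steps": [
    [-1,-10,6,0,0,0,0],
    [-1,-13,6,0,0,0,0],
    [-1,0,0,0,0,0,0],
    [-1,10,0,-10,0,0,0],
    [-1,10,0,-30,0,0,0],
    [-1,0,-10,-40,0,0,0],
    [-1,0,-30,-20,0,0,0],
    [-1,0,0,0,0,0,0]
  ]
}}

```text
time: 4.9
tool_pos: [524.8, 204.1, 260.3]
tcp_rot: [179.6, -0.2, 90.1]
ft_force: [0.6, 0.0, -0.0]
finger_gap: -0.0
grip_force: 0.0
```

```bash
python3 - <<'E'
from bench import r
import cv2,numpy as np
o=[]
for n,(x,y) in(("scene",(330,170)),("top",(225,235))):
    d=r.snapshot(n);np.savez(f"{n}2.npz",**d);o.append(cv2.resize(d["color"][y:y+100,x:x+100],(400,400),interpolation=cv2.INTER_CUBIC))
cv2.imwrite("pics/c2.png",np.hstack(o));print(r.sense()["tool_pos"])
E
```

```text
[524.98290841 203.02450504 255.815481  ]
```

View pics/c2.png

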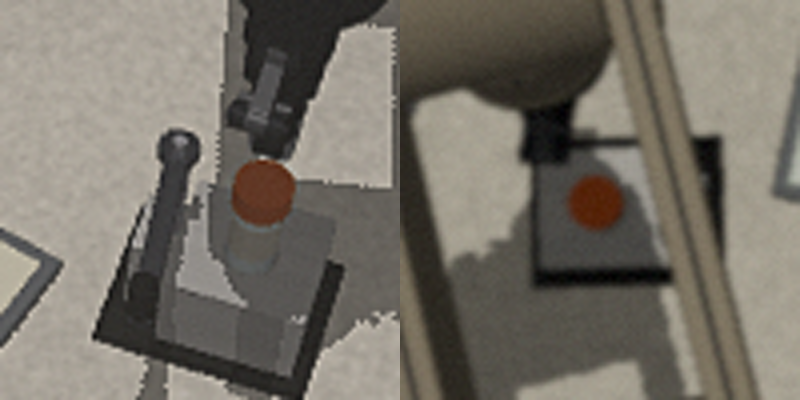

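The lever is swung well open: the knob is at scene crop (143,300) and the hinge at (180,150). The cap is fully visible at scene crop (263,180) and top crop (596,203), so I can measure its centre.

```bash
python3 - <<'E'
from h import *
t=load("top2");s=load("scene2")
print("knob",ray(s,(330+143/4,170+300/4),158),"top of cap scene",ray(s,(330+264/4,170+178/4),132))
hsv=cv2.cvtColor(t["color"],cv2.COLOR_BGR2HSV);m=cv2.inRange(hsv,(3,120,50),(20,255,255))[275:298,255:285]
M=cv2.moments(m,True);uv=(255+M["m10"]/M["m00"],275+M["m01"]/M["m00"]);print(uv,M["m00"],ray(t,uv,130))
E
```

```text
knob [568.37299824 162.28812935 158.        ] top of cap scene [452.48392928 192.88860403 132.        ]
(273.527397260274, 285.23972602739724) 146.0 [456.23733693 195.62521693 130.        ]
```

{"name": "apply_moves", "arguments": {
  "steps": [
    [0.45,-3,-23,0,0,0,0],
    [0.45,-3,-23,0,0,0,0],
    [0.45,-2,-23,0,0,0,0],
    [0.45,0,0,25,0,0,0],
    [0.45,0,0,25,0,0,0],
    [0.45,0,0,25,0,0,0],
    [0.45,0,0,0,0,0,0],
    [0.45,0,0,0,0,0,0]
  ]
}}

```text
time: 5.8
tool_pos: [455.4, 193.9, 178.5]
tcp_rot: [-179.9, 0.0, 90.0]
ft_force: [0.4, 0.5, -0.0]
finger_gap: 61.8
grip_force: 0.0
```

```bash
python3 - <<'E'
from bench import r
import cv2,numpy as np
d0=r.sense();print(d0["tool_pos"],d0["finger_gap"])
d=r.snapshot("wrist");cv2.imwrite("pics/w1.png",d["color"]);print(d["hand_eye"])
E
```

```text
[455.37478421 193.85560703 178.49491162] 61.80540827564072
[[-7.32416856e-04 -9.45022491e-01 -3.27004518e-01  8.46402400e+01]
 [ 9.99999661e-01 -8.15071979e-04  1.15731564e-04 -1.21602774e-02]
 [-3.75901151e-04 -3.27004323e-01  9.45022768e-01 -1.42119785e+02]
 [ 0.00000000e+00  0.00000000e+00  0.00000000e+00  1.00000000e+00]]
```

View pics/w1.png

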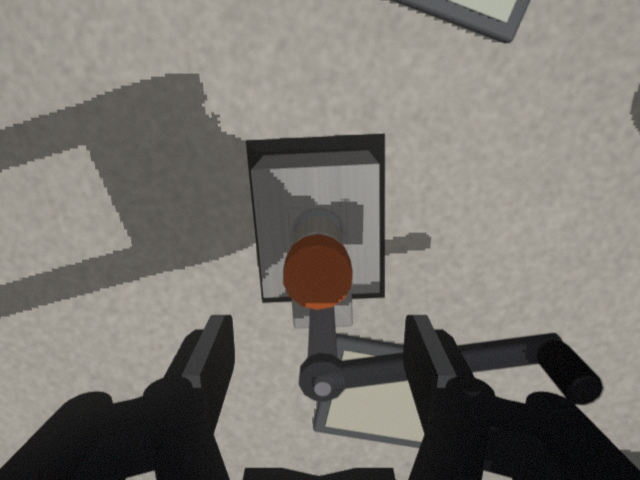

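The wrist view shows the cap at (318,270), centred between the fingers (around 230 and 410). The lever and post at (322,375) are clear of the descent. I'll go down and close.

{"name": "apply_moves", "arguments": {
  "steps": [
    [0.45,1,1,20,0,0,0],
    [0.45,0,0,20,0,0,0],
    [0.45,0,0,20,0,0,0],
    [0.45,0,0,16,0,0,0],
    [0.45,0,0,0,0,0,0],
    [-1,0,0,0,0,0,0],
    [-1,0,0,0,0,0,0],
    [-1,0,0,0,0,0,0]
  ],
  "squeeze": 40
}}

```text
time: 6.65
tool_pos: [458.1, 195.4, 105.4]
tcp_rot: [179.9, -0.1, 90.0]
ft_force: [-1.9, -0.1, 7.0]
finger_gap: 32.7
grip_force: 39.2
```

{"name": "apply_moves", "arguments": {
  "steps": [
    [-1,0,0,0,0,0,0],
    [-1,0,0,0,0,0,0],
    [-1,0,0,0,0,0,0],
    [-1,0,0,-3,0,0,0],
    [-1,0,0,-4,0,0,0],
    [-1,0,0,-4,0,0,0],
    [-1,0,0,-4,0,0,0],
    [-1,0,0,0,0,0,0]
  ]
}}

```text
time: 7.45
tool_pos: [457.4, 195.1, 119.2]
tcp_rot: [179.9, -0.0, 90.0]
ft_force: [0.4, -0.6, 0.2]
finger_gap: 32.2
grip_force: 39.9
```

{"name": "apply_moves", "arguments": {
  "steps": [
    [-1,0,0,-15,0,0,0],
    [-1,0,0,-20,0,0,0],
    [-1,0,0,-25,0,0,0],
    [-1,0,0,-30,0,0,0],
    [-1,0,0,-30,0,0,0],
    [-1,0,0,-30,0,0,0],
    [-1,0,0,-20,0,0,0],
    [-1,0,0,-10,0,0,0]
  ]
}}

```text
time: 8.25
tool_pos: [457.4, 195.2, 301.7]
tcp_rot: [179.8, -0.1, 90.0]
ft_force: [0.4, 1.1, -0.2]
finger_gap: 32.5
grip_force: 40.9
```

```bash
python3 - <<'E'
from bench import r
import cv2,numpy as np
s=r.sense();print(s["tool_pos"],s["finger_gap"],s["grip_force"],s["joint_pos"])
d=r.snapshot("scene");cv2.imwrite("pics/s3.png",d["color"])
E
```

```text
[457.43088354 195.18906074 301.65544548] 32.520035516511236 40.86105790971487 [ 1.71950652e+01 -9.85752352e+00  9.50802647e+01  5.75082352e-03
  9.45777645e+01  1.72360470e+01]
```

View pics/s3.png

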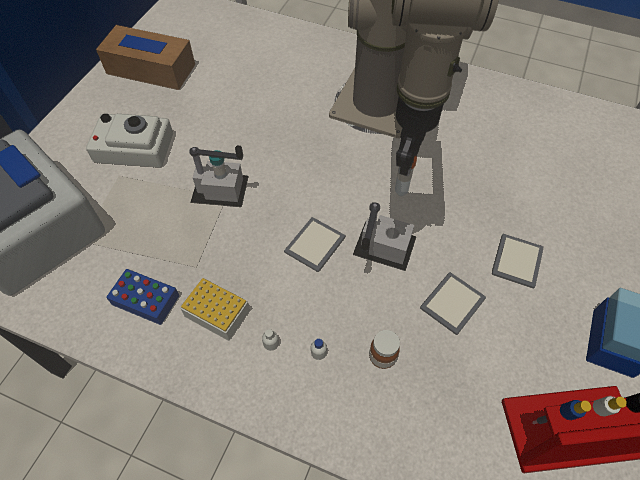

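The tube is out and held, and the socket is empty. Next: carry it over the pad and lean it 40° about tool x, so the cap goes outwards.

{"name": "apply_moves", "arguments": {
  "steps": [
    [-1,-21,15,0,0,0,0],
    [-1,-21,15,0,0,0,0],
    [-1,-21,15,0,0,0,0],
    [-1,-21,15,0,0,0,0],
    [-1,-21,15,0,0,0,0],
    [-1,-21,15,0,0,0,0],
    [-1,-21,15,0,0,0,0],
    [-1,-21,15,0,0,0,0]
  ]
}}

```text
time: 9.1
tool_pos: [576.6, 26.0, 296.9]
tcp_rot: [-179.9, -0.0, 90.0]
ft_force: [0.7, 0.4, -1.0]
finger_gap: 32.7
grip_force: 40.9
```

{"name": "apply_moves", "arguments": {
  "steps": [
    [-1,0,0,0,0.5,0,0],
    [-1,0,0,0,1,0,0],
    [-1,0,0,0,1,0,0],
    [-1,0,0,0,1,0,0],
    [-1,0,0,0,1,0,0],
    [-1,0,0,0,1,0,0],
    [-1,0,0,0,1,0,0],
    [-1,0,0,0,1,0,0]
  ]
}}

```text
time: 9.9
tool_pos: [576.5, 26.9, 297.3]
tcp_rot: [-142.2, -0.0, 90.0]
ft_force: [0.2, 0.6, -0.7]
finger_gap: 32.5
grip_force: 40.9
```

{"name": "apply_moves", "arguments": {
  "steps": [
    [-1,0,0,0,0.5,0,0],
    [-1,0,0,0,0.4,0,0],
    [-1,0,0,0,0,0,0],
    [-1,0,0,0,0,0,0],
    [-1,0,0,0,0,0,0],
    [-1,0,0,0,0,0,0],
    [-1,0,0,0,0,0,0],
    [-1,0,0,0,0,0,0]
  ]
}}

```text
time: 10.7
tool_pos: [576.7, 26.9, 298.8]
tcp_rot: [-138.1, 0.0, 90.0]
ft_force: [-1.1, -0.5, -0.8]
finger_gap: 32.4
grip_force: 40.9
```

```bash
python3 - <<'E'
from bench import r
import numpy as np
from scipy.spatial.transform import Rotation as Ro
s=r.sense();R=Ro.from_euler("xyz",s["tcp_rot"],degrees=True).as_matrix();p=s["tool_pos"]
f=p+90*R[:,2];print(p,s["tcp_rot"],s["finger_gap"],s["grip_force"],s["joint_pos"].round(1))
print("foot",f,"tilt",np.degrees(np.arccos(-R[2,2])),"tool shift",R.T@(np.array([519,27,102])-f))
E
```

```text
[576.74227643  26.85961945 298.83954081] [-1.38060010e+02  1.88968927e-03  8.99527586e+01] 32.38118186265534 40.875646298518404 [ -1.7  45.4  39.   -1.7 137.5  -2.5]
foot [516.59062455  26.9070076  231.89346899] tilt 41.93999034820623 tool shift [ 0.099263   88.60668875 95.01037775]
```

{"name": "apply_moves", "arguments": {
  "steps": [
    [-1,0,6,6,0,0,0],
    [-1,0,14,15,0,0,0],
    [-1,0,16,17,0,0,0],
    [-1,0,16,17,0,0,0],
    [-1,0,16,17,0,0,0],
    [-1,0,13,15,0,0,0],
    [-1,0,7,8,0,0,0],
    [-1,0,0,0,0,0,0]
  ]
}}

```text
time: 11.5
tool_pos: [577.5, 26.9, 166.7]
tcp_rot: [-137.8, -0.0, 90.0]
ft_force: [0.9, -0.7, -0.2]
finger_gap: 32.6
grip_force: 40.9
```

{"name": "apply_moves", "arguments": {
  "steps": [
    [-1,0,0,0,0,0,0],
    [-1,0,0,0,0,0,0],
    [-1,0,0,0,0,0,0],
    [-1,0,0,0,0,0,0],
    [-1,0,0,0,0,0,0],
    [-1,0,0,0,0,0,0],
    [-1,0,0,0,0,0,0],
    [-1,0,0,0,0,0,0]
  ]
}}

```text
time: 12.3
tool_pos: [578.6, 26.9, 168.8]
tcp_rot: [-138.0, 0.0, 90.0]
ft_force: [-0.5, -0.0, -0.0]
finger_gap: 32.7
grip_force: 40.9
```

```bash
python3 - <<'E'
from bench import r
import cv2,numpy as np
from scipy.spatial.transform import Rotation as Ro
s=r.sense();R=Ro.from_euler("xyz",s["tcp_rot"],degrees=True).as_matrix();p=s["tool_pos"]
f=p+90*R[:,2];print(p,s["finger_gap"],s["grip_force"],s["qd"].round(2))
print("foot",f,"tilt",np.degrees(np.arccos(-R[2,2])))
d=r.snapshot("scene")["color"]
cv2.imwrite("pics/s4.png",cv2.resize(d[130:370,180:480],(750,600),interpolation=cv2.INTER_CUBIC))
E
```

```text
[578.56506183  26.85732054 168.7805905 ] 32.65309329102186 40.874544464822975 [ 0.   -0.05 -0.05 -0.03  0.04 -0.08]
foot [518.3352021   26.90560783 101.90487244] tilt 42.006960294239434
```

View pics/s4.png

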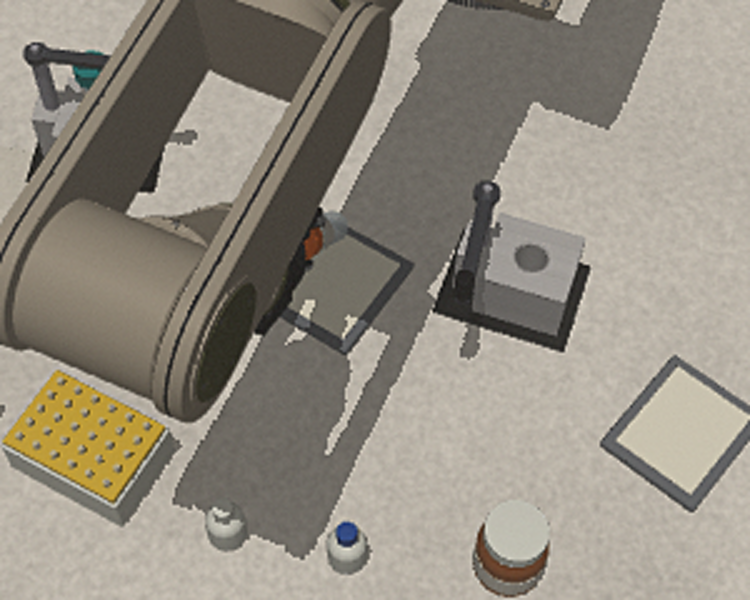

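The tube is held at a lean above the pad, with the cap at (312,240) and the foot towards the base at (340,220). The lever is open, the socket is empty, the bystanders haven't moved and the teal lever is shut. By measurement the foot is at about (518,27,102) with a 42° tilt, and the arm is still. I'm handing in.

```bash
python3 -c "
from bench import r
print(r.hand_in())"
```

```text
the job is handed in; nothing more can be done
None
```

I handed the job in with the orange tube held still at about a 42° lean, cap higher, its foot about 102 mm above the bench and within about 1 mm of the pad's centre by my measurements; its lever is open, the teal tube and the bystanders were not touched, and the hand-in returned no verdict.

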